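Put the mould spacer pillars back in their rows by length

TASK

Three hexagonal spacer pillars from the last mould lie loose on the bench and one short pillar was put away in the long tray by mistake. Put these four back with their own length, so that each tray holds one row of its own pillars only, every one lying flat on the tray's floor, side by side and squarely across the tray; lay them down rather than drop them, keep those already put away in their rows, and leave the other things on the bench where they are.

Things in the scene. Friction and masses are not known exactly. Their poses are not given: they have to be found in the camera images.
- short_a: aluminium hexagonal spacer pillar, 40 mm long, 20 mm across flats (23 mm across corners), with a tapped bore in each end; origin on its axis at mid-length, x along its length. Already in the short tray, its centre 50 to 80 mm from the tray's middle towards the tray's -y end
- short_b: aluminium hexagonal spacer pillar, 40 mm long, 20 mm across flats (23 mm across corners), with a tapped bore in each end; origin on its axis at mid-length, x along its length. The stray: it starts in the long tray, lying flat but more or less askew, well clear of long_a. It belongs in the short tray
- short_c: aluminium hexagonal spacer pillar, 40 mm long, 20 mm across flats (23 mm across corners), with a tapped bore in each end; origin on its axis at mid-length, x along its length. Starts lying on a flat, loose on the bench, at any yaw. It belongs in the short tray
- mid_a: aluminium hexagonal spacer pillar, 60 mm long, 20 mm across flats (23 mm across corners), with a tapped bore in each end; origin on its axis at mid-length, x along its length. Already in the medium tray, its centre 50 to 80 mm from the tray's middle towards the tray's -y end
- mid_b: aluminium hexagonal spacer pillar, 60 mm long, 20 mm across flats (23 mm across corners), with a tapped bore in each end; origin on its axis at mid-length, x along its length. Starts lying on a flat, loose on the bench, at any yaw. It belongs in the medium tray
- long_a: aluminium hexagonal spacer pillar, 80 mm long, 20 mm across flats (23 mm across corners), with a tapped bore in each end; origin on its axis at mid-length, x along its length. Already in the long tray, its centre 50 to 80 mm from the tray's middle towards the tray's -y end
- long_b: aluminium hexagonal spacer pillar, 80 mm long, 20 mm across flats (23 mm across corners), with a tapped bore in each end; origin on its axis at mid-length, x along its length. Starts lying on a flat, loose on the bench, at any yaw. It belongs in the long tray
- tray_short: short tray: fixed, shallow grey sheet-metal tray for one row of 40 mm pillars lying along its x, side by side along its y. Inside 50 mm wide (x) and 194 mm long (y); walls 3 mm thick, 15 mm tall, floor 3 mm thick. Origin under its centre, x roughly away from the robot. It stands on a 9 mm board (tray floor 12 mm above the bench), the three trays side by side in any order
- tray_mid: medium tray: fixed, shallow grey sheet-metal tray for one row of 60 mm pillars lying along its x, side by side along its y. Inside 70 mm wide (x) and 194 mm long (y); walls 3 mm thick, 15 mm tall, floor 3 mm thick. Origin under its centre, x roughly away from the robot. It stands on a 9 mm board (tray floor 12 mm above the bench), the three trays side by side in any order
- tray_long: long tray: fixed, shallow grey sheet-metal tray for one row of 80 mm pillars lying along its x, side by side along its y. Inside 90 mm wide (x) and 194 mm long (y); walls 3 mm thick, 15 mm tall, floor 3 mm thick. Origin under its centre, x roughly away from the robot. It stands on a 9 mm board (tray floor 12 mm above the bench), the three trays side by side in any order
- wax_tin: small flat steel tin with a lid, 45 mm across, 22 mm tall; origin on its axis 10 mm above its underside. It lies among the loose pillars: leave it where it is
- mould_sleeve: open white plastic pipe, 92 mm across, on a round plywood base 112 mm across, 118 mm tall in all; origin under the centre. Leave it
- mixing_cup: clear plastic cup, 76 mm across the rim, 85 mm tall; origin under its centre. Leave it
- screwdriver: ordinary screwdriver lying flat; origin near its middle. Leave it
- brush: flat brush lying on the bench; origin near its middle. Leave it
- tape_roll: roll of blue masking tape lying flat, 96 mm across, 25 mm tall; origin under its centre. Leave it
- g_clamp: dark iron G-clamp lying flat, about 120 mm by 65 mm; origin under its spine. Leave it
Not all that is in view belongs to the job. Leave any black look-alike of the short_b alone.

How it is judged:
By the outcome, as a careful person would: the job done as asked, in the order asked, and still so for the second after the job is handed in, with the robot touching nothing.
It also fails if it takes over 72 s, if anything falls off the work surface, if the arm or the gripper's body presses on something with over 40 N, if the wrist force passes 120 N, or if a joint passes its speed limit or range.

ROBOT

A 6-joint arm with a two-finger parallel gripper is mounted at the origin on the work surface. World frame = base frame: x ahead of the robot, y to its left, z up, the work surface at z = 0. Lengths are in mm, angles in rad, forces in N, time in s.
With the tool pointing down it reaches from about 275 to 750 mm from the base axis. Payload 10.2 kg.
Tool frame: the origin (TCP) lies on the front face of the gripper's body, between the roots of the fingers; the fingertips stand 73 mm ahead of it and the grasp point (between the pads) lies 54 mm ahead of it; z points along the fingers, y is the line along which they close (so a half turn about z gives the same grasp; the last joint's range is limited). The gripper opens to 85 mm and grips with 20 to 120 N. Pads are 22 mm wide; open, the fingers measure 114 mm over their backs; the gripper's body (76 mm by 85 mm) begins 54 mm behind the grasp point. The pads swing forward as they close: fully open they stand 13 mm farther back than shut.
Start: joints at [-1.412, 0.313, 1.498, -0, 1.331, -0.223], TCP at [195.598, -487.209, 303.894] pointing down, gripper open.
Joint ranges: [-2.94, 2.94], [-0.97, 2.17], [0.19, 2.56], [-1.23, 4.37], [0.02, 3.11], [-2.88, 2.88]. Speed limits (rad/s): [2.39, 2.39, 3.01, 3.14, 3.14, 3.14].

INTERFACE

Orientations are given as a unit quaternion [w, x, y, z].
In Python, from rig import * gives the robot as it stands.
- The arm moves only by the tool step_arm, never from a script. Its argument "plan" is a list of rows, each an object with "offset": the shift along the tool's x, y, z in cm, a list of three; "rot": the turn, a rotation vector about the tool's x, y, z in degrees, a list of three; "gripper": the finger opening in cm, from 0 to 8.54. In form: [{"offset": [x, y, z], "rot": [wx, wy, wz], "gripper": gripper}, ...]. A call has 1 to 12 rows; each row is the pose to reach, as a shift and turn from the pose commanded when the call began, along the tool's axes at that moment; what a row does not reach only later rows make up. A row lasts 1/10 s, in which the tool goes at most 50 mm and 8.59 degrees, less where a joint would pass 70% of its speed; a pose out of reach is approached as far as the arm can. A call with a gripper value outside its range is refused whole. The fingers move at their own pace and stop on an object; "squeeze" is the grip in N (left out, the last holds). Time passes only in rows, so rows that repeat a pose let the fingers close. It gives the time, the measured TCP pose, the force, the opening and the grip force at its end, in the units of the state.
- sense(): the state, without advancing time (a new reading comes with each control period).
- capture(name): name is "scene" or "top" or "wrist"; returns a dict with "color" (384x512x3 uint8, red, green, blue), "depth" (384x512 float32, mm along the optical axis (not along the pixel's ray), 0 where there is no reading), "vertical_fov" (degrees; the focal length in pixels is half the picture's height over the tangent of half this angle, whatever the lens; pixels are square), "cx", "cy" (the principal point, pixels), "rvec" (rotation vector, rad) and "tvec" (3), from world to camera coordinates, as OpenCV has them; the wrist camera has in their place "mount" (4x4, takes a point from camera to tool coordinates, whose origin is the TCP and whose axes are the flange's). Camera axes: x right, y down, z forward; pixel columns grow to the right and rows downward; lengths in mm; the calibration is good to about 2 mm. A picture is of the moment at which its call begins: read the wrist's pose just before it.
- finish_job(): hands the job in; it is judged then, once.
The state is a dict: "time_s": time; "joints": joint angles; "dq": joint speeds; "tau": joint torques, N m; "eef_pos": TCP position; "ee_rot": TCP orientation; "force": force on the tool from outside, world axes, zero at the start; "wrist_torque": the same for the moment, N m; "grip_width": opening from 0.0 (shut) to 1.0 (fully open); "grip_force": force on a finger pad.
Only numpy, scipy, OpenCV 4.12 (cv2) and the standard library are available. Lean on these libraries where they do the work, as an engineer would, in place of code of your own. Each camera call takes 0.05 s, during which the arm holds its last target. There are 200 camera calls.

## Working session

There is one attempt and no reset: what is moved stays moved. The work goes in short steps, Python scripts to look and compute and a tool call to move; the robot and the scene stay as the last step left them, time stands still between calls to the robot, and variables do not carry over. Pictures are saved under pics/ and viewed, at most 10 in all, crops included, and the job is handed in when it is done.

Besides the shell and the picture viewer there is one more tool, called after "Request:" in YAML: its name, and indented under it one key for each argument. step_arm: Moves the arm, as the interface text tells. Its arguments: {"type":"object","properties":{"plan":{"type":"array"},"squeeze":{"type":"number"}},"required":["plan"]}

```bash
ls; mkdir -p pics
cat > h.py <<'E'
from rig import *
import numpy as np, cv2, pickle
from scipy.spatial.transform import Rotation as R
def cam(name):
    s=sense(); c=capture(name)
    H,W=c['color'].shape[:2]
    c['f']=H/2/np.tan(np.radians(c['vertical_fov'])/2)
    if 'mount' in c:
        T=np.eye(4); q=s['ee_rot']; T[:3,:3]=R.from_quat([q[1],q[2],q[3],q[0]]).as_matrix(); T[:3,3]=s['eef_pos']
        c['T']=T@np.array(c['mount'])
    else:
        M=np.eye(4); M[:3,:3]=R.from_rotvec(np.ravel(c['rvec'])).as_matrix(); M[:3,3]=np.ravel(c['tvec']); c['T']=np.linalg.inv(M)
    return c
def ray(c,px,z):
    px=np.atleast_2d(np.array(px,float))
    d=np.c_[(px[:,0]-c['cx'])/c['f'],(px[:,1]-c['cy'])/c['f'],np.ones(len(px))]@c['T'][:3,:3].T
    o=c['T'][:3,3]; return o+d*((z-o[2])/d[:,2])[:,None]
def proj(c,P):
    P=np.atleast_2d(np.array(P,float)); M=np.linalg.inv(c['T']); p=P@M[:3,:3].T+M[:3,3]
    return np.c_[p[:,0]/p[:,2]*c['f']+c['cx'],p[:,1]/p[:,2]*c['f']+c['cy']]
def cloud(c):
    d=c['depth']; v,u=np.mgrid[:d.shape[0],:d.shape[1]]
    p=np.stack([(u-c['cx'])/c['f']*d,(v-c['cy'])/c['f']*d,d],-1)@c['T'][:3,:3].T+c['T'][:3,3]
    p[d<=0]=np.nan; return p
def save(c,fn,s=1.5,crop=None):
    im=c['color'][:,:,::-1]
    if crop: im=im[crop[1]:crop[3],crop[0]:crop[2]]
    cv2.imwrite('pics/'+fn,cv2.resize(im,None,fx=s,fy=s,interpolation=cv2.INTER_CUBIC))
E
python3 - <<'E'
from h import *
print(sense())
for n in('top','scene'):
    c=cam(n); pickle.dump(c,open(n+'.pkl','wb')); save(c,n+'.png',1.55)
    print(n,c['f'],c['T'].round(2))
E
```

```text
pics
{'time_s': 0.0, 'joints': array([-1.41242909e+00,  3.13442814e-01,  1.49844773e+00, -1.55828616e-05,
        1.33100496e+00, -2.23402748e-01]), 'dq': array([-1.22221448e-04,  1.60367218e-05, -1.66601297e-04,  4.65449476e-04,
       -2.14007955e-04, -1.27962102e-04]), 'tau': array([-4.78640723e-04, -4.12268972e+01, -2.59743619e+01, -1.83431198e-04,
        4.12587746e-03,  2.10836140e-05]), 'eef_pos': array([ 195.55300877, -487.03664023,  303.3346887 ]), 'ee_rot': array([-6.51326637e-04,  9.81836151e-01,  1.89729669e-01,  1.36158542e-05]), 'force': array([ 0.36114216, -0.30879316,  0.53561756]), 'wrist_torque': array([-0.03228804,  0.01771769,  0.04601374]), 'grip_force': 0.0, 'grip_width': 1.000648965448501}
top 408.68541552085725 [[ 1.60000e-01 -9.70000e-01  2.10000e-01  3.12860e+02]
 [-9.90000e-01 -1.50000e-01  3.00000e-02 -3.79200e+01]
 [ 0.00000e+00 -2.10000e-01 -9.80000e-01  1.18613e+03]
 [ 0.00000e+00  0.00000e+00  0.00000e+00  1.00000e+00]]
scene 471.03509731989044 [[-1.40000e-01  5.50000e-01 -8.20000e-01  2.00141e+03]
 [ 9.90000e-01  6.00000e-02 -1.30000e-01  1.90130e+02]
 [-2.00000e-02 -8.30000e-01 -5.50000e-01  1.01711e+03]
 [ 0.00000e+00  0.00000e+00  0.00000e+00  1.00000e+00]]
```

View pics/top.png

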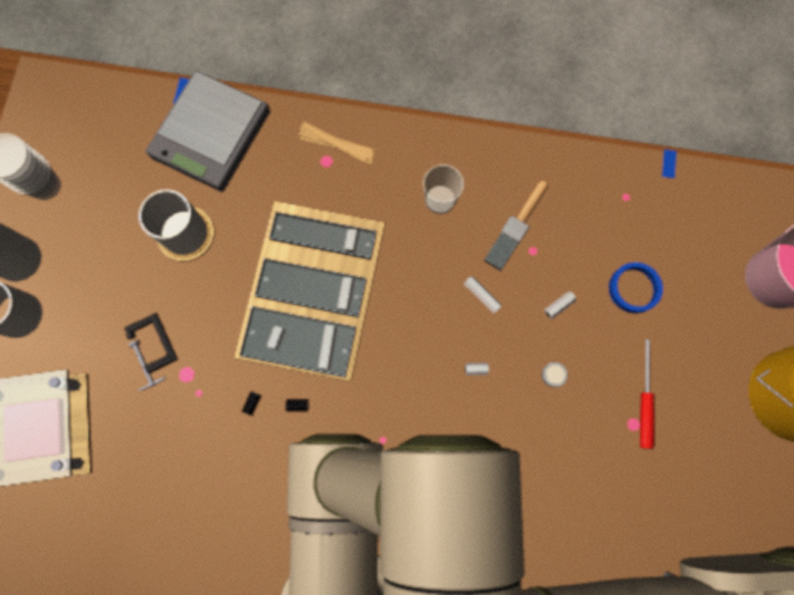

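View pics/scene.png

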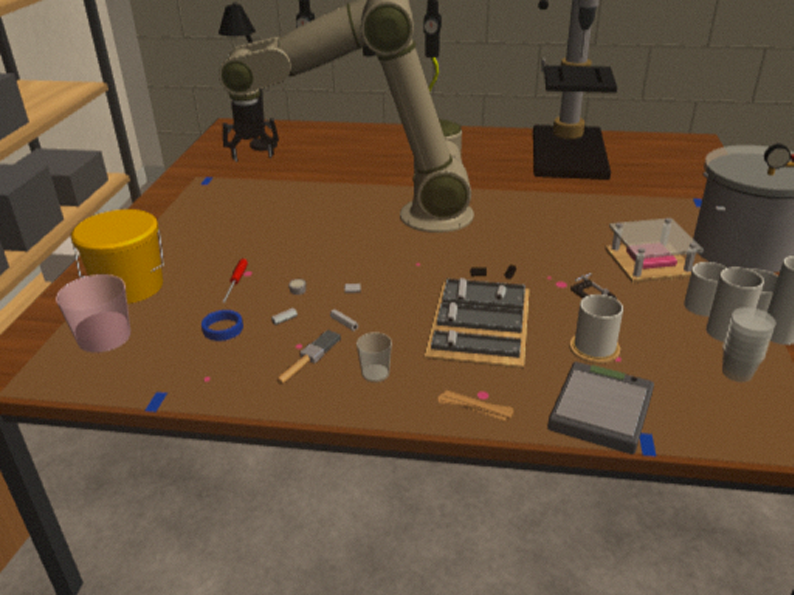

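The top view shows the trays from top to bottom as short (310,237), medium (310,288) and long (297,340), with stray short_b at (275,337). Loose on the bench are long_b (482,295), mid_b (560,304) and short_c (477,369), with the tin at (555,374). Two black decoys sit near (250-300,405).

Run:
```python
from h import *
c=pickle.load(open('top.pkl','rb')); P=cloud(c)
g=c['color'].astype(int); hsv=cv2.cvtColor(c['color'],cv2.COLOR_RGB2HSV)
m=((hsv[:,:,2]>150)&(hsv[:,:,1]<45)).astype(np.uint8)
n,l,st,ce=cv2.connectedComponentsWithStats(m)
for i in range(1,n):
    if 40<st[i,4]<500 and 150<ce[i][0]<400 and 130<ce[i][1]<260:
        cnt=np.argwhere(l==i)[:,::-1].astype(np.float32)
        r=cv2.minAreaRect(cnt); b=cv2.boxPoints(r); z=np.nanmedian(P[l==i][:,2])
        w=ray(c,b,z); e=[w[1]-w[0],w[2]-w[1]]; L=[np.linalg.norm(x[:2]) for x in e]; k=int(np.argmax(L))
        print(ce[i].round(),'z',z.round(1),w.mean(0).round(1),'L',np.round(L,1),'yaw',np.degrees(np.arctan2(e[k][1],e[k][0])).round(1))
# trays: dark grey-green
m=((hsv[:,:,2]<125)&(hsv[:,:,1]<75)&(hsv[:,:,2]>40)).astype(np.uint8)
n,l,st,ce=cv2.connectedComponentsWithStats(m)
for i in range(1,n):
    if st[i,4]>400 and 150<ce[i][0]<250 and 130<ce[i][1]<245:
        r=cv2.minAreaRect(np.argwhere(l==i)[:,::-1].astype(np.float32)); w=ray(c,cv2.boxPoints(r),20)
        z=np.nanmedian(P[l==i][:,2]); e=[w[1]-w[0],w[2]-w[1]]
        print('tray',z.round(1),w.mean(0).round(1),[np.linalg.norm(x).round(1) for x in e],[np.degrees(np.arctan2(x[1],x[0])).round(1) for x in e])
w=cam('wrist'); print(w['mount'],w['f'],w['cx'],w['cy'])
```

```text
[283. 131.] z 65.0 [743.5 -56.8  65. ] L [27.6 50.1] yaw -91.5
[332. 147.] z 20.6 [ 733.  -206.6   20.6] L [35.1 37.3] yaw -114.9
[225. 154.] z 31.6 [657.9 102.4  31.6] L [39.8 17.6] yaw 0.9
[222. 188.] z 31.6 [553.5  94.7  31.6] L [59.1 17.2] yaw -0.9
[311. 189.] z 19.7 [ 595.  -162.6   19.7] L [18.8 76.7] yaw -125.7
[361. 196.] z 19.5 [ 599.1 -308.9   19.5] L [59.2 15. ] yaw -44.6
[176. 217.] z 31.3 [451.3 207.7  31.3] L [40.  16.2] yaw -10.4
[210. 223.] z 31.6 [448.6 110.5  31.6] L [78.7 17. ] yaw 1.1
[307. 237.] z 20.5 [ 453.5 -170.4   20.5] L [37.1 14.2] yaw -80.9
[357. 241.] z 22.9 [ 465.9 -311.7   22.9] L [37.1 39.7] yaw -174.2
tray 13.6 [660.8 157.   20. ] [np.float64(55.9), np.float64(198.1)] [np.float64(1.1), np.float64(-92.1)]
tray 13.6 [556.1 161.2  20. ] [np.float64(75.9), np.float64(199.5)] [np.float64(0.6), np.float64(-92.5)]
tray 13.3 [451.6 165.3  20. ] [np.float64(94.4), np.float64(201.2)] [np.float64(0.1), np.float64(-92.9)]
[[ 1.10746251e-03 -9.62143290e-01 -2.72541857e-01  6.67574515e+01]
 [ 9.99998968e-01  1.31501818e-03 -5.78900254e-04  1.99787283e-01]
 [ 9.15382492e-04 -2.72540934e-01  9.62143753e-01 -7.01187824e+01]
 [ 0.00000000e+00  0.00000000e+00  0.00000000e+00  1.00000000e+00]] 268.9953125308558 255.33210087110024 195.42728278110187
```

```bash
cat >> h.py <<'E'
def go(x,y,z,yaw):
    "offset (cm) and rot (deg) from the present pose to TCP x,y,z with tool down, tool x at world yaw"
    s=sense(); q=s['ee_rot']; A=R.from_quat([q[1],q[2],q[3],q[0]]); t=np.radians(yaw)
    B=R.from_quat([np.cos(t/2),np.sin(t/2),0,0])
    off=A.inv().apply(np.array([x,y,z])-s['eef_pos'])/10; rv=(A.inv()*B).as_rotvec(degrees=True)
    print('go',(x,y,z,yaw),'offset',off.round(2),'rot',rv.round(1),'rows',int(np.ceil(max(np.linalg.norm(off)/5,np.linalg.norm(rv)/8.59))),'t',round(s['time_s'],1))
E
python3 -c "
from h import *
go(560,165,300,-2.3)"
```

```text
go (560, 165, 300, -2.3) offset [ 58.11 -46.93   0.4 ] rot [-0.1 -0.  24.2] rows 15 t 0.1
```

Request:
step_arm:
  plan:
    - {"offset":[58.1,-46.9,0.4],"rot":[0,0,24.2],"gripper":4.5}
    - {"offset":[58.1,-46.9,0.4],"rot":[0,0,24.2],"gripper":4.5}
    - {"offset":[58.1,-46.9,0.4],"rot":[0,0,24.2],"gripper":4.5}
    - {"offset":[58.1,-46.9,0.4],"rot":[0,0,24.2],"gripper":4.5}
    - {"offset":[58.1,-46.9,0.4],"rot":[0,0,24.2],"gripper":4.5}
    - {"offset":[58.1,-46.9,0.4],"rot":[0,0,24.2],"gripper":4.5}
    - {"offset":[58.1,-46.9,0.4],"rot":[0,0,24.2],"gripper":4.5}
    - {"offset":[58.1,-46.9,0.4],"rot":[0,0,24.2],"gripper":4.5}
    - {"offset":[58.1,-46.9,0.4],"rot":[0,0,24.2],"gripper":4.5}
    - {"offset":[58.1,-46.9,0.4],"rot":[0,0,24.2],"gripper":4.5}
    - {"offset":[58.1,-46.9,0.4],"rot":[0,0,24.2],"gripper":4.5}
    - {"offset":[58.1,-46.9,0.4],"rot":[0,0,24.2],"gripper":4.5}

```text
time_s: 1.35
eef_pos: [488.5, 37.8, 300.6]
ee_rot: [0.0, 1.0, -0.02, 0.0]
force: [0.7, -1.3, 0.1]
grip_width: 0.527
grip_force: 0.0
```

```bash
python3 -c "
from h import *
go(545,165,260,-2.3);print(sense()['eef_pos'])"
```

```text
go (545, 165, 260, -2.3) offset [  5.13 -12.94   4.06] rot [ 0. -0. -0.] rows 3 t 1.4
[488.51625655  37.75872987 300.63380145]
```

Request:
step_arm:
  plan:
    - {"offset":[5,-13,4],"rot":[0,0,0],"gripper":4.5}
    - {"offset":[5,-13,4],"rot":[0,0,0],"gripper":4.5}
    - {"offset":[5,-13,4],"rot":[0,0,0],"gripper":4.5}
    - {"offset":[5,-13,4],"rot":[0,0,0],"gripper":4.5}
    - {"offset":[5,-13,4],"rot":[0,0,0],"gripper":4.5}
    - {"offset":[5,-13,4],"rot":[0,0,0],"gripper":4.5}

```text
time_s: 1.95
eef_pos: [543.1, 162.6, 261.1]
ee_rot: [0.0, 1.0, -0.021, 0.0]
force: [-0.7, -0.8, -0.3]
grip_width: 0.528
grip_force: 0.0
```

```bash
cat >> h.py <<'E'
def pillars(c,zs=(8,45),lo=150):
    "bright blobs: centre, size, yaw on the plane of their own depth"
    hsv=cv2.cvtColor(c['color'],cv2.COLOR_RGB2HSV); P=cloud(c)
    m=((hsv[:,:,2]>lo)&(hsv[:,:,1]<50)).astype(np.uint8)
    n,l,st,ce=cv2.connectedComponentsWithStats(m); out=[]
    for i in range(1,n):
        if st[i,4]<150: continue
        Q=P[l==i]; z=np.nanmedian(Q[:,2])
        if not zs[0]<z<zs[1]: continue
        r=cv2.minAreaRect(ray(c,np.argwhere(l==i)[:,::-1],z)[:,:2].astype(np.float32))
        (cx,cy),(a,b),t=r; yaw=t if a>b else t+90; yaw=(yaw+90)%180-90
        print('blob px',ce[i].round(),'z',z.round(1),'xy',np.round((cx,cy),1),'LxW',np.round((max(a,b),min(a,b)),1),'yaw',round(yaw,1))
E
python3 - <<'E'
from h import *
print(sense()['eef_pos'],sense()['ee_rot'])
c=cam('wrist'); pickle.dump(c,open('w1.pkl','wb')); save(c,'w1.png',1.5); pillars(c)
hsv=cv2.cvtColor(c['color'],cv2.COLOR_RGB2HSV)
for p in [(660,180),(556,180),(451,165),(500,165)]:
    u=proj(c,[p+(12,)])[0].astype(int); print(p,u,hsv[u[1],u[0]],cloud(c)[u[1],u[0]])
E
```

```text
[543.07063169 162.57465028 261.08083713] [ 8.87011763e-05  9.99785074e-01 -2.07309589e-02  1.59366556e-04]
blob px [309.  69.] z 31.4 xy [656.  101.6] LxW [41.1 19.3] yaw 0.3
blob px [315. 169.] z 31.5 xy [552.1  94. ] LxW [61.3 20. ] yaw 0.6
blob px [296. 247.] z 25.0 xy [444.5 110.1] LxW [84.1 18.4] yaw -0.2
blob px [504. 237.] z 14.9 xy [ 451.6 -151. ] LxW [23.9 21. ] yaw 12.2
blob px [223. 255.] z 32.0 xy [450.6 205.2] LxW [44.7 16.3] yaw -6.6
(660, 180) [234  72] [ 50  11 138] [660.43639253 180.11335605  12.31314438]
(556, 180) [239 166] [ 45  15 138] [556.94586415 180.57845277  11.79477385]
(451, 165) [255 246] [ 40  11 134] [451.52924664 165.69914911  12.60597865]
(500, 165) [253 210] [ 21  88 232] [499.87030537 166.26481805   9.30195102]
```

View pics/w1.png

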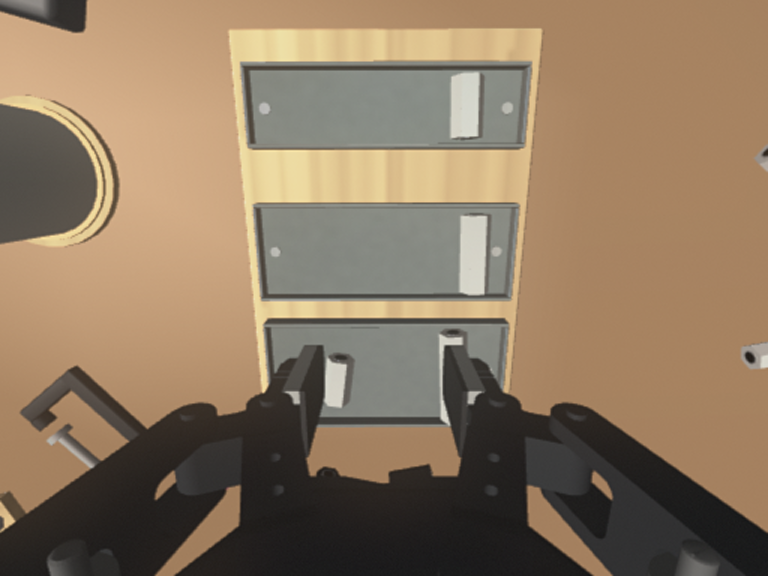

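The wrist view shows all three trays square with the tool. Short_a is at (466,105), mid_a at (474,253), and long_a is partly hidden at (452,375). Stray short_b is at (338,380).

Run:
```python
from h import *
c=pickle.load(open('w1.pkl','rb')); P=cloud(c); hsv=cv2.cvtColor(c['color'],cv2.COLOR_RGB2HSV)
# rim by depth + grey; outer outline on rim plane
board=((hsv[:,:,1]>60)&(P[:,:,2]>6)&(P[:,:,2]<14)).astype(np.uint8)
for nm,y0,y1 in(('short',35,102),('mid',130,203),('long',208,290)):
    m=np.zeros(board.shape,np.uint8); m[y0:y1,155:365]=((hsv[y0:y1,155:365,1]<45)&(hsv[y0:y1,155:365,2]>60))
    m=cv2.morphologyEx(m,cv2.MORPH_OPEN,np.ones((3,3)))
    n,l,st,ce=cv2.connectedComponentsWithStats(m); i=1+np.argmax(st[1:,4]); pts=np.argwhere(l==i)[:,::-1]
    for z in(24,12):
        (cx,cy),(a,b),t=cv2.minAreaRect(ray(c,pts,z)[:,:2].astype(np.float32)); print(nm,z,np.round((cx,cy,a,b,t),1))
    # spots: bright round, rows near
```

```text
short 24 [659.3 155.3 198.3  54.9  87.7]
short 12 [661.2 155.1 206.   57.   87.7]
mid 24 [554.6 159.  197.5  74.7  87.7]
mid 12 [552.4 159.  205.3  77.6  87.7]
long 24 [447.9 163.1 197.5 106.   87.7]
long 12 [441.6 163.3 205.2 110.1  87.7]
```

```bash
python3 -c "
from h import *
go(385,206,190,-8)"
```

```text
go (385, 206, 190, -8) offset [-15.99  -3.7    7.12] rot [ 0.  -0.   5.6] rows 4 t 2.0
```

Request:
step_arm:
  plan:
    - {"offset":[-16,-3.7,7.1],"rot":[0,0,5.6],"gripper":4.5}
    - {"offset":[-16,-3.7,7.1],"rot":[0,0,5.6],"gripper":4.5}
    - {"offset":[-16,-3.7,7.1],"rot":[0,0,5.6],"gripper":4.5}
    - {"offset":[-16,-3.7,7.1],"rot":[0,0,5.6],"gripper":4.5}
    - {"offset":[-16,-3.7,7.1],"rot":[0,0,5.6],"gripper":4.5}
    - {"offset":[-16,-3.7,7.1],"rot":[0,0,5.6],"gripper":4.5}
    - {"offset":[-16,-3.7,7.1],"rot":[0,0,5.6],"gripper":4.5}

```text
time_s: 2.7
eef_pos: [386.1, 206.4, 190.6]
ee_rot: [-0.0, 0.998, -0.07, 0.001]
force: [0.6, -1.2, 0.2]
grip_width: 0.528
grip_force: 0.0
```

Run:
```python
from h import *
print(sense()['eef_pos'])
c=cam('wrist'); pickle.dump(c,open('w2.pkl','wb')); save(c,'w2.png',1.5); pillars(c); pillars(c,lo=190)
```

```text
[386.11915142 206.37317576 190.55403413]
blob px [360. 108.] z 31.3 xy [447.3 111. ] LxW [81.5 21.8] yaw 1.1
blob px [243. 125.] z 31.7 xy [449.4 206.3] LxW [40.9 17.3] yaw -9.2
blob px [ 16. 236.] z 14.6 xy [375.3 447.3] LxW [38.6  5.5] yaw 36.2
blob px [ 55. 271.] z 14.5 xy [331. 422.] LxW [33.9 22.2] yaw -7.8
blob px [360. 108.] z 31.5 xy [447.  110.7] LxW [79.9 20.2] yaw 1.0
blob px [244. 125.] z 31.8 xy [449.1 206.2] LxW [40.  16.1] yaw -9.8
```

View pics/w2.png

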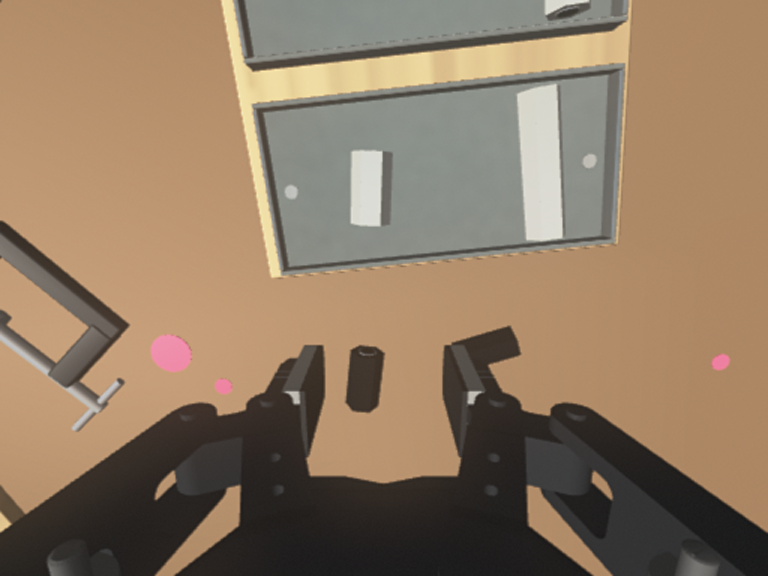

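This view clearly shows short_b at (370,188) in the long tray, long_a at (542,163), and the black decoys near (365,380) and (490,345), which I'll leave alone.

```bash
python3 -c "
from h import *
go(449.5,206.3,120,-9.5);go(449.5,206.3,86,-9.5)"
```

```text
go (449.5, 206.3, 120, -9.5) offset [ 6.27 -0.87  7.05] rot [-0.  -0.1  1.5] rows 2 t 2.8
go (449.5, 206.3, 86, -9.5) offset [ 6.27 -0.86 10.45] rot [-0.  -0.1  1.5] rows 3 t 2.8
```

Request:
step_arm:
  plan:
    - {"offset":[6.3,-0.9,3],"rot":[0,0,1.5],"gripper":4.5}
    - {"offset":[6.3,-0.9,7],"rot":[0,0,1.5],"gripper":4.5}
    - {"offset":[6.3,-0.9,9],"rot":[0,0,1.5],"gripper":4.5}
    - {"offset":[6.3,-0.9,10],"rot":[0,0,1.5],"gripper":4.5}
    - {"offset":[6.3,-0.9,10.4],"rot":[0,0,1.5],"gripper":4.5}
    - {"offset":[6.3,-0.9,10.4],"rot":[0,0,1.5],"gripper":4.5}
    - {"offset":[6.3,-0.9,10.4],"rot":[0,0,1.5],"gripper":4.5}
    - {"offset":[6.3,-0.9,10.4],"rot":[0,0,1.5],"gripper":1.8}
    - {"offset":[6.3,-0.9,10.4],"rot":[0,0,1.5],"gripper":1.8}
    - {"offset":[6.3,-0.9,10.4],"rot":[0,0,1.5],"gripper":1.8}
    - {"offset":[6.3,-0.9,10.4],"rot":[0,0,1.5],"gripper":1.8}
    - {"offset":[6.3,-0.9,10.4],"rot":[0,0,1.5],"gripper":1.8}
  squeeze: 35

```text
time_s: 3.95
eef_pos: [448.8, 207.3, 86.7]
ee_rot: [-0.0, 0.997, -0.082, 0.001]
force: [-2.4, -0.1, 7.2]
grip_width: 0.247
grip_force: 34.0
```

```bash
python3 -c "
from h import *
go(659.5,160,160,-2.3)"
```

```text
go (659.5, 160, 160, -2.3) offset [21.57  1.21 -7.3 ] rot [-0.  -0.1 -7.1] rows 5 t 4.0
```

Request:
step_arm:
  plan:
    - {"offset":[0,0,-2],"rot":[0,0,0],"gripper":1.8}
    - {"offset":[0,0,-5],"rot":[0,0,0],"gripper":1.8}
    - {"offset":[4,0.3,-7.5],"rot":[0,0,-3],"gripper":1.8}
    - {"offset":[8,0.8,-7.5],"rot":[0,0,-7.1],"gripper":1.8}
    - {"offset":[12,1.2,-7.5],"rot":[0,0,-7.1],"gripper":1.8}
    - {"offset":[16,1.6,-7.5],"rot":[0,0,-7.1],"gripper":1.8}
    - {"offset":[20,1.6,-7.5],"rot":[0,0,-7.1],"gripper":1.8}
    - {"offset":[21.5,1.6,-7.4],"rot":[0,0,-7.1],"gripper":1.8}
    - {"offset":[21.5,1.6,-7.4],"rot":[0,0,-7.1],"gripper":1.8}
    - {"offset":[21.5,1.6,-7.4],"rot":[0,0,-7.1],"gripper":1.8}

```text
time_s: 4.95
eef_pos: [657.3, 156.4, 159.5]
ee_rot: [-0.0, 1.0, -0.02, -0.0]
force: [-0.5, -0.3, -0.7]
grip_width: 0.252
grip_force: 34.7
```

Run:
```python
from h import *
s=sense(); print(s['eef_pos'],s['force'],s['grip_width']); go(659.3,155.5,89,-2.3)
c=cam('wrist'); pickle.dump(c,open('w3.pkl','wb')); save(c,'w3.png',2.5,(120,120,400,340)); pillars(c,zs=(8,130))
```

```text
[657.29316572 156.3518267  159.53316591] [-0.53266938 -0.33619209 -0.72025851] 0.25207692572778234
go (659.3, 155.5, 89, -2.3) offset [0.21 0.08 7.05] rot [ 0.   0.1 -0. ] rows 2 t 5.0
blob px [505.  45.] z 13.9 xy [767.7 -27.6] LxW [41.2 10.5] yaw 12.3
blob px [324. 206.] z 31.6 xy [657.2 102. ] LxW [42.1 20.2] yaw -0.5
blob px [251. 251.] z 104.6 xy [658.9 157.6] LxW [43.3 16.8] yaw -1.6
```

View pics/w3.png

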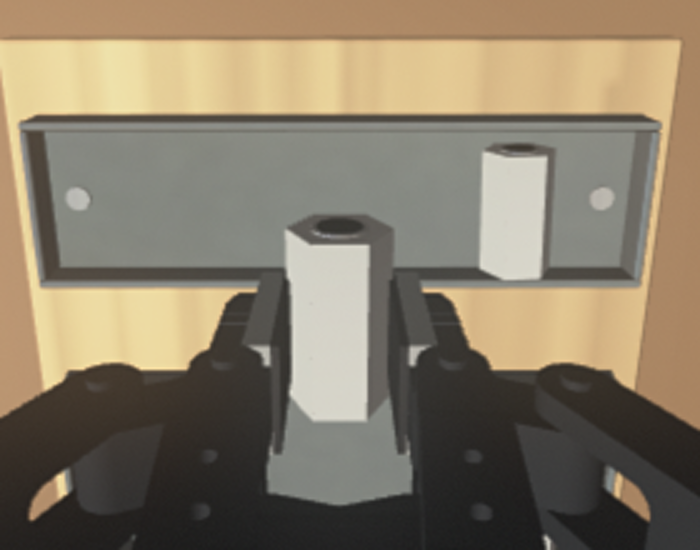

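The pillar is held level with its flat up, end at (340,230) in the crop. Short_a is to its right at (517,215), and the spot below is clear.

Request:
step_arm:
  plan:
    - {"offset":[0.15,0.1,3],"rot":[0,0,0],"gripper":1.8}
    - {"offset":[0.15,0.1,5.5],"rot":[0,0,0],"gripper":1.8}
    - {"offset":[0.15,0.1,6.6],"rot":[0,0,0],"gripper":1.8}
    - {"offset":[0.15,0.1,7.0],"rot":[0,0,0],"gripper":1.8}
    - {"offset":[0.15,0.1,7.15],"rot":[0,0,0],"gripper":1.8}
    - {"offset":[0.15,0.1,7.25],"rot":[0,0,0],"gripper":1.8}
    - {"offset":[0.15,0.1,7.25],"rot":[0,0,0],"gripper":1.8}
    - {"offset":[0.15,0.1,7.25],"rot":[0,0,0],"gripper":1.8}
    - {"offset":[0.15,0.1,7.25],"rot":[0,0,0],"gripper":1.8}

```text
time_s: 5.9
eef_pos: [659.5, 155.1, 87.6]
ee_rot: [-0.0, 1.0, -0.02, 0.0]
force: [-0.1, 0.1, -0.4]
grip_width: 0.247
grip_force: 34.7
```

```bash
python3 -c "
from h import *
s=sense();print(s['eef_pos'],s['force'],s['grip_width'])"
```

```text
[659.52040973 155.10092535  87.63357065] [-0.12758994  0.10886306 -0.39552225] 0.24680329216841998
```

Request:
step_arm:
  plan:
    - {"offset":[0,0,0.05],"rot":[0,0,0],"gripper":1.8}
    - {"offset":[0,0,0.1],"rot":[0,0,0],"gripper":1.8}
    - {"offset":[0,0,0.12],"rot":[0,0,0],"gripper":1.8}
    - {"offset":[0,0,0.12],"rot":[0,0,0],"gripper":1.8}

```text
time_s: 6.3
eef_pos: [659.5, 155.1, 86.8]
ee_rot: [0.0, 1.0, -0.02, 0.0]
force: [-2.4, -0.5, 6.2]
grip_width: 0.243
grip_force: 35.2
```

Request:
step_arm:
  plan:
    - {"offset":[0,0,0.1],"rot":[0,0,0],"gripper":3.6}
    - {"offset":[0,0,0.1],"rot":[0,0,0],"gripper":3.6}
    - {"offset":[0,0,0.1],"rot":[0,0,0],"gripper":3.6}
    - {"offset":[0,0,0],"rot":[0,0,0],"gripper":3.6}
    - {"offset":[0,0,-2],"rot":[0,0,0],"gripper":3.6}
    - {"offset":[0,0,-6],"rot":[0,0,0],"gripper":3.6}
    - {"offset":[0,0,-10],"rot":[0,0,0],"gripper":3.6}
    - {"offset":[0,0,-10],"rot":[0,0,0],"gripper":3.6}

```text
time_s: 7.1
eef_pos: [661.2, 155.3, 192.5]
ee_rot: [-0.0, 1.0, -0.02, 0.005]
force: [0.4, 0.4, 0.6]
grip_width: 0.424
grip_force: 0.0
```

Run:
```python
from h import *
s=sense(); print(s['eef_pos'],s['force'],s['grip_width']); go(557,-216,185,54)
c=cam('wrist'); pickle.dump(c,open('w4.pkl','wb')); pillars(c,zs=(8,130))
```

```text
[661.17962568 155.29749508 192.51175844] [0.42112635 0.39021146 0.64650845] 0.42394788968133934
go (557, -216, 185, 54) offset [-8.92 37.52  0.62] rot [  0.2  -0.6 -56.3] rows 8 t 7.1
blob px [488.  58.] z 37.0 xy [766.6 -25.6] LxW [47.5 38.9] yaw 11.7
blob px [253. 199.] z 31.8 xy [660.7 157.1] LxW [41.  17.4] yaw -2.2
blob px [314. 201.] z 31.6 xy [657.1 101.9] LxW [41.1 19.7] yaw 0.4
```

Request:
step_arm:
  plan:
    - {"offset":[-8.9,37.5,0.6],"rot":[0,0,-56.3],"gripper":4.5}
    - {"offset":[-8.9,37.5,0.6],"rot":[0,0,-56.3],"gripper":4.5}
    - {"offset":[-8.9,37.5,0.6],"rot":[0,0,-56.3],"gripper":4.5}
    - {"offset":[-8.9,37.5,0.6],"rot":[0,0,-56.3],"gripper":4.5}
    - {"offset":[-8.9,37.5,0.6],"rot":[0,0,-56.3],"gripper":4.5}
    - {"offset":[-8.9,37.5,0.6],"rot":[0,0,-56.3],"gripper":4.5}
    - {"offset":[-8.9,37.5,0.6],"rot":[0,0,-56.3],"gripper":4.5}
    - {"offset":[-8.9,37.5,0.6],"rot":[0,0,-56.3],"gripper":4.5}
    - {"offset":[-8.9,37.5,0.6],"rot":[0,0,-56.3],"gripper":4.5}
    - {"offset":[-8.9,37.5,0.6],"rot":[0,0,-56.3],"gripper":4.5}
    - {"offset":[-8.9,37.5,0.6],"rot":[0,0,-56.3],"gripper":4.5}
    - {"offset":[-8.9,37.5,0.6],"rot":[0,0,-56.3],"gripper":4.5}

```text
time_s: 8.35
eef_pos: [555.5, -214.7, 179.7]
ee_rot: [-0.0, 0.891, 0.455, -0.0]
force: [-1.0, 0.4, 0.5]
grip_width: 0.525
grip_force: 0.0
```

Run:
```python
from h import *
s=sense(); print(s['eef_pos'],s['dq'].round(3))
c=cam('wrist'); pickle.dump(c,open('w5.pkl','wb')); pillars(c);pillars(c,lo=190)
```

```text
[ 555.54236182 -214.71627295  179.65000055] [-0.002 -0.005 -0.005 -0.001  0.001 -0.001]
blob px [435.  63.] z 19.9 xy [ 731.4 -208. ] LxW [38.3 37.6] yaw 66.6
blob px [257. 121.] z 19.8 xy [ 592.4 -163.5] LxW [79.9 17. ] yaw 52.8
blob px [142. 221.] z 19.5 xy [ 457.4 -171.2] LxW [40.1 22.5] yaw -79.7
blob px [355. 249.] z 19.3 xy [ 599.5 -308.6] LxW [63.5 21.3] yaw -44.3
blob px [243. 314.] z 22.4 xy [ 474.1 -303.5] LxW [39.4 15.5] yaw -47.5
blob px [260. 121.] z 20.1 xy [ 594.3 -164.9] LxW [79.7 11.5] yaw 52.7
blob px [138. 224.] z 20.2 xy [ 452.6 -172. ] LxW [39.7 11.1] yaw -79.7
blob px [355. 248.] z 19.2 xy [ 599.8 -308.6] LxW [62.5 20.9] yaw -44.3
blob px [243. 316.] z 22.7 xy [ 473.1 -306. ] LxW [27.8  9. ] yaw -48.6
```

```bash
python3 -c "
from h import *
go(593.5,-164,75,52.8)"
```

```text
go (593.5, -164, 75, 52.8) offset [ 6.34  0.09 10.48] rot [-0.  -0.   1.3] rows 3 t 8.4
```

Request:
step_arm:
  plan:
    - {"offset":[3.5,0.1,2],"rot":[0,0,1.3],"gripper":4.5}
    - {"offset":[6.3,0.1,5],"rot":[0,0,1.3],"gripper":4.5}
    - {"offset":[6.3,0.1,8],"rot":[0,0,1.3],"gripper":4.5}
    - {"offset":[6.3,0.1,9.8],"rot":[0,0,1.3],"gripper":4.5}
    - {"offset":[6.3,0.1,10.45],"rot":[0,0,1.3],"gripper":4.5}
    - {"offset":[6.3,0.1,10.45],"rot":[0,0,1.3],"gripper":4.5}
    - {"offset":[6.3,0.1,10.45],"rot":[0,0,1.3],"gripper":1.8}
    - {"offset":[6.3,0.1,10.45],"rot":[0,0,1.3],"gripper":1.8}
    - {"offset":[6.3,0.1,10.45],"rot":[0,0,1.3],"gripper":1.8}
    - {"offset":[6.3,0.1,10.45],"rot":[0,0,1.3],"gripper":1.8}
    - {"offset":[6.3,0.1,10.45],"rot":[0,0,1.3],"gripper":1.8}
    - {"offset":[6.3,0.1,10.45],"rot":[0,0,1.3],"gripper":1.8}
  squeeze: 40

```text
time_s: 9.6
eef_pos: [593.7, -165.9, 77.1]
ee_rot: [0.001, 0.896, 0.444, 0.001]
force: [-0.6, 1.6, 6.8]
grip_width: 0.244
grip_force: 39.5
```

```bash
python3 -c "
from h import *
s=sense(); print(s['eef_pos']); go(593.5,-164,165,52.8);go(450,163,165,-2.3)"
```

```text
[ 593.69482872 -165.87407739   77.06555144]
go (593.5, -164, 165, 52.8) offset [ 0.14 -0.11 -8.79] rot [ 0.1 -0.  -0.1] rows 2 t 9.6
go (450, 163, 165, -2.3) offset [ 17.44 -31.35  -8.86] rot [ 0.1 -0.1 55. ] rows 8 t 9.6
```

Request:
step_arm:
  plan:
    - {"offset":[0,0,-3],"rot":[0,0,0],"gripper":1.8}
    - {"offset":[0,0,-7],"rot":[0,0,0],"gripper":1.8}
    - {"offset":[17.4,-31.3,-8.9],"rot":[0,0,55],"gripper":1.8}
    - {"offset":[17.4,-31.3,-8.9],"rot":[0,0,55],"gripper":1.8}
    - {"offset":[17.4,-31.3,-8.9],"rot":[0,0,55],"gripper":1.8}
    - {"offset":[17.4,-31.3,-8.9],"rot":[0,0,55],"gripper":1.8}
    - {"offset":[17.4,-31.3,-8.9],"rot":[0,0,55],"gripper":1.8}
    - {"offset":[17.4,-31.3,-8.9],"rot":[0,0,55],"gripper":1.8}
    - {"offset":[17.4,-31.3,-8.9],"rot":[0,0,55],"gripper":1.8}
    - {"offset":[17.4,-31.3,-8.9],"rot":[0,0,55],"gripper":1.8}
    - {"offset":[17.4,-31.3,-8.9],"rot":[0,0,55],"gripper":1.8}
    - {"offset":[17.4,-31.3,-8.9],"rot":[0,0,55],"gripper":1.8}

```text
time_s: 10.8
eef_pos: [450.0, 162.2, 164.8]
ee_rot: [0.0, 1.0, -0.02, 0.0]
force: [-0.3, -0.3, -0.4]
grip_width: 0.245
grip_force: 39.7
```

Request:
step_arm:
  plan:
    - {"offset":[0,0,0],"rot":[0,0,0],"gripper":1.8}
    - {"offset":[0,0,0],"rot":[0,0,0],"gripper":1.8}

```text
time_s: 11.0
eef_pos: [450.2, 161.6, 164.5]
ee_rot: [0.0, 1.0, -0.021, 0.0]
force: [0.9, -0.6, -1.1]
grip_width: 0.244
grip_force: 39.7
```

Run:
```python
from h import *
s=sense(); print(s['eef_pos'],s['ee_rot'],s['grip_width']); go(450,163,88,-2.3)
c=cam('wrist'); pickle.dump(c,open('w6.pkl','wb')); pillars(c,zs=(8,130)); save(c,'w6.png',2,(80,80,430,370))
```

```text
[450.19972864 161.56734117 164.45988883] [ 3.06910507e-05  9.99777784e-01 -2.10803405e-02  3.60443200e-05] 0.2438656047018634
go (450, 163, 88, -2.3) offset [-0.03 -0.14  7.65] rot [ 0.  -0.  -0.1] rows 2 t 11.0
blob px [345.  61.] z 31.4 xy [551.7  94.8] LxW [60.4 20.9] yaw -0.3
blob px [319. 204.] z 31.6 xy [447.4 110.3] LxW [81.9 20.2] yaw 1.1
blob px [251. 242.] z 107.3 xy [452.1 162.9] LxW [81.7 17. ] yaw -1.9
```

View pics/w6.png

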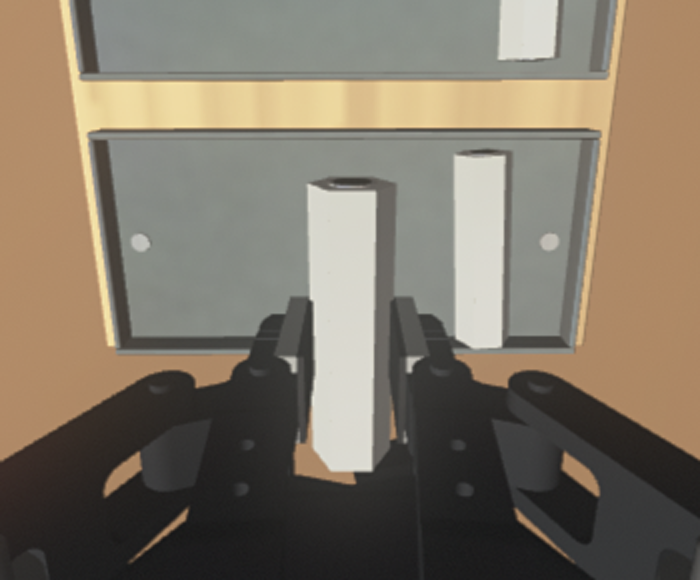

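Long_b is held level at (345,325) in the crop, clear of long_a at (480,250) and over free tray floor.

Request:
step_arm:
  plan:
    - {"offset":[-0.15,-0.1,3],"rot":[0,0,0],"gripper":1.8}
    - {"offset":[-0.15,-0.1,5.5],"rot":[0,0,0],"gripper":1.8}
    - {"offset":[-0.15,-0.1,6.8],"rot":[0,0,0],"gripper":1.8}
    - {"offset":[-0.15,-0.1,7.2],"rot":[0,0,0],"gripper":1.8}
    - {"offset":[-0.15,-0.1,7.4],"rot":[0,0,0],"gripper":1.8}
    - {"offset":[-0.15,-0.1,7.5],"rot":[0,0,0],"gripper":1.8}
    - {"offset":[-0.15,-0.1,7.5],"rot":[0,0,0],"gripper":1.8}
    - {"offset":[-0.15,-0.1,7.5],"rot":[0,0,0],"gripper":1.8}

```text
time_s: 11.85
eef_pos: [448.5, 163.6, 90.0]
ee_rot: [-0.0, 1.0, -0.02, 0.0]
force: [-0.9, -0.6, -1.1]
grip_width: 0.241
grip_force: 39.7
```

Request:
step_arm:
  plan:
    - {"offset":[0,0,0.05],"rot":[0,0,0],"gripper":1.8}
    - {"offset":[0,0,0.1],"rot":[0,0,0],"gripper":1.8}
    - {"offset":[0,0,0.12],"rot":[0,0,0],"gripper":1.8}
    - {"offset":[0,0,0.12],"rot":[0,0,0],"gripper":1.8}

```text
time_s: 12.25
eef_pos: [448.4, 163.6, 89.0]
ee_rot: [0.0, 1.0, -0.02, 0.0]
force: [-2.5, -0.9, 9.6]
grip_width: 0.247
grip_force: 40.5
```

Request:
step_arm:
  plan:
    - {"offset":[0,0,0.05],"rot":[0,0,0],"gripper":3.6}
    - {"offset":[0,0,0.05],"rot":[0,0,0],"gripper":3.6}
    - {"offset":[0,0,0.05],"rot":[0,0,0],"gripper":3.6}
    - {"offset":[0,0,0],"rot":[0,0,0],"gripper":3.6}
    - {"offset":[0,0,-2],"rot":[0,0,0],"gripper":3.6}
    - {"offset":[0,0,-6],"rot":[0,0,0],"gripper":3.6}
    - {"offset":[0,0,-10],"rot":[0,0,0],"gripper":3.6}
    - {"offset":[0,0,-10],"rot":[0,0,0],"gripper":3.6}

```text
time_s: 13.05
eef_pos: [450.0, 163.9, 192.7]
ee_rot: [-0.001, 1.0, -0.02, 0.004]
force: [0.7, 1.0, -1.1]
grip_width: 0.418
grip_force: 0.0
```

Run:
```python
from h import *
s=sense(); print(s['eef_pos']); go(553,-263,180,-44.3)
c=cam('wrist'); pickle.dump(c,open('w7.pkl','wb')); pillars(c,zs=(8,130))
```

```text
[449.98409274 163.88234281 192.73916966]
go (553, -263, 180, -44.3) offset [12.   42.24  1.32] rot [-0.3 -0.5 42. ] rows 9 t 13.1
blob px [336.  71.] z 31.3 xy [551.3  94.9] LxW [60.5 21.6] yaw 0.6
blob px [253. 196.] z 31.7 xy [450.1 165.5] LxW [80.9 17.7] yaw -2.6
blob px [314. 196.] z 31.5 xy [447.5 110.6] LxW [81.5 19.8] yaw 1.7
blob px [ 22. 308.] z 14.7 xy [332.3 427.7] LxW [28.  24.7] yaw -58.5
```

Request:
step_arm:
  plan:
    - {"offset":[12,42.2,1.3],"rot":[0,0,42],"gripper":4.5}
    - {"offset":[12,42.2,1.3],"rot":[0,0,42],"gripper":4.5}
    - {"offset":[12,42.2,1.3],"rot":[0,0,42],"gripper":4.5}
    - {"offset":[12,42.2,1.3],"rot":[0,0,42],"gripper":4.5}
    - {"offset":[12,42.2,1.3],"rot":[0,0,42],"gripper":4.5}
    - {"offset":[12,42.2,1.3],"rot":[0,0,42],"gripper":4.5}
    - {"offset":[12,42.2,1.3],"rot":[0,0,42],"gripper":4.5}
    - {"offset":[12,42.2,1.3],"rot":[0,0,42],"gripper":4.5}
    - {"offset":[12,42.2,1.3],"rot":[0,0,42],"gripper":4.5}
    - {"offset":[12,42.2,1.3],"rot":[0,0,42],"gripper":4.5}
    - {"offset":[12,42.2,1.3],"rot":[0,0,42],"gripper":4.5}
    - {"offset":[12,42.2,1.3],"rot":[0,0,42],"gripper":4.5}

```text
time_s: 14.3
eef_pos: [550.8, -261.8, 174.4]
ee_rot: [-0.0, 0.926, -0.377, -0.001]
force: [-0.2, 0.5, 0.1]
grip_width: 0.527
grip_force: 0.0
```

Request:
step_arm:
  plan:
    - {"offset":[0,0,0],"rot":[0,0,0],"gripper":4.5}
    - {"offset":[0,0,0],"rot":[0,0,0],"gripper":4.5}

```text
time_s: 14.5
eef_pos: [551.1, -262.1, 175.4]
ee_rot: [-0.0, 0.926, -0.377, -0.0]
force: [0.4, 0.2, -0.5]
grip_width: 0.528
grip_force: 0.0
```

Run:
```python
from h import *
s=sense(); print(s['eef_pos'],s['dq'].round(3))
c=cam('wrist'); pickle.dump(c,open('w8.pkl','wb')); pillars(c);pillars(c,lo=190)
go(599.5,-308.6,76.5,-44.3)
```

```text
[ 551.10425036 -262.05001546  175.38084085] [-0.003 -0.002 -0.006 -0.     0.003 -0.002]
blob px [486.  31.] z 15.4 xy [ 521.  -481.5] LxW [70.4  6. ] yaw 4.2
blob px [43. 86.] z 20.0 xy [ 731.2 -209. ] LxW [37.8 37.5] yaw -23.6
blob px [255. 117.] z 19.8 xy [ 598.9 -310.9] LxW [59.8 16.7] yaw -43.9
blob px [363. 228.] z 22.7 xy [ 464.4 -314.3] LxW [43.7 42.3] yaw 45.8
blob px [259. 314.] z 17.6 xy [ 458.1 -181.3] LxW [25.1 21.6] yaw -84.5
blob px [255. 117.] z 19.8 xy [ 598.9 -310.9] LxW [59.8 16.5] yaw -43.9
blob px [363. 229.] z 22.9 xy [ 464.1 -314.4] LxW [34.1 33.6] yaw 45.8
go (599.5, -308.6, 76.5, -44.3) offset [ 6.7  -0.06  9.89] rot [-0. -0.  0.] rows 3 t 14.6
```

Request:
step_arm:
  plan:
    - {"offset":[3.5,0.1,2],"rot":[0,0,0],"gripper":4.5}
    - {"offset":[6.8,0.1,5],"rot":[0,0,0],"gripper":4.5}
    - {"offset":[6.8,0.1,7.5],"rot":[0,0,0],"gripper":4.5}
    - {"offset":[6.8,0.1,9.2],"rot":[0,0,0],"gripper":4.5}
    - {"offset":[6.8,0.1,9.8],"rot":[0,0,0],"gripper":4.5}
    - {"offset":[6.8,0.1,9.9],"rot":[0,0,0],"gripper":4.5}
    - {"offset":[6.8,0.1,9.9],"rot":[0,0,0],"gripper":1.8}
    - {"offset":[6.8,0.1,9.9],"rot":[0,0,0],"gripper":1.8}
    - {"offset":[6.8,0.1,9.9],"rot":[0,0,0],"gripper":1.8}
    - {"offset":[6.8,0.1,9.9],"rot":[0,0,0],"gripper":1.8}
    - {"offset":[6.8,0.1,9.9],"rot":[0,0,0],"gripper":1.8}
    - {"offset":[6.8,0.1,9.9],"rot":[0,0,0],"gripper":1.8}

```text
time_s: 15.75
eef_pos: [599.5, -311.4, 78.1]
ee_rot: [0.0, 0.926, -0.377, 0.001]
force: [-1.4, 1.9, 6.6]
grip_width: 0.242
grip_force: 39.5
```

```bash
python3 -c "
from h import *
s=sense(); print(s['eef_pos'],s['force']); go(554.6,158,165,-2.3)"
```

```text
[ 599.4875348  -311.3668694    78.13487746] [-1.38135193  1.87069711  6.59849711]
go (554.6, 158, 165, -2.3) offset [-35.98 -30.45  -8.76] rot [  0.   -0.1 -42. ] rows 10 t 15.8
```

Request:
step_arm:
  plan:
    - {"offset":[0,0,-3],"rot":[0,0,0],"gripper":1.8}
    - {"offset":[0,0,-7],"rot":[0,0,0],"gripper":1.8}
    - {"offset":[-36,-30.4,-8.8],"rot":[0,0,-42],"gripper":1.8}
    - {"offset":[-36,-30.4,-8.8],"rot":[0,0,-42],"gripper":1.8}
    - {"offset":[-36,-30.4,-8.8],"rot":[0,0,-42],"gripper":1.8}
    - {"offset":[-36,-30.4,-8.8],"rot":[0,0,-42],"gripper":1.8}
    - {"offset":[-36,-30.4,-8.8],"rot":[0,0,-42],"gripper":1.8}
    - {"offset":[-36,-30.4,-8.8],"rot":[0,0,-42],"gripper":1.8}
    - {"offset":[-36,-30.4,-8.8],"rot":[0,0,-42],"gripper":1.8}
    - {"offset":[-36,-30.4,-8.8],"rot":[0,0,-42],"gripper":1.8}
    - {"offset":[-36,-30.4,-8.8],"rot":[0,0,-42],"gripper":1.8}
    - {"offset":[-36,-30.4,-8.8],"rot":[0,0,-42],"gripper":1.8}

```text
time_s: 16.95
eef_pos: [552.9, 161.6, 165.1]
ee_rot: [-0.0, 1.0, -0.019, 0.001]
force: [0.6, -0.6, -1.0]
grip_width: 0.239
grip_force: 39.6
```

```bash
python3 -c "
from h import *
s=sense(); print(s['eef_pos']); go(554.6,158.5,165,-2.3)"
```

```text
[552.943962   161.62440716 165.09280508]
go (554.6, 158.5, 165, -2.3) offset [0.18 0.31 0.01] rot [-0.  -0.1  0.2] rows 1 t 16.9
```

Request:
step_arm:
  plan:
    - {"offset":[0,0,0],"rot":[0,0,0],"gripper":1.8}
    - {"offset":[0,0,0],"rot":[0,0,0],"gripper":1.8}
    - {"offset":[0,0,0],"rot":[0,0,0],"gripper":1.8}

```text
time_s: 17.25
eef_pos: [554.1, 156.7, 164.4]
ee_rot: [0.0, 1.0, -0.021, 0.0]
force: [0.3, 0.1, -1.1]
grip_width: 0.245
grip_force: 39.6
```

Run:
```python
from h import *
s=sense(); print(s['eef_pos'])
c=cam('wrist'); pickle.dump(c,open('w9.pkl','wb')); pillars(c,zs=(8,130))
go(554.6,158.5,90,-2.3)
```

```text
[554.11295192 156.65845375 164.40788844]
blob px [247.  60.] z 31.7 xy [659.4 157.2] LxW [40.6 16.8] yaw -2.1
blob px [327.  62.] z 31.4 xy [656.4 102. ] LxW [40.2 20. ] yaw -0.4
blob px [333. 204.] z 31.6 xy [552.4  94.6] LxW [61.4 20.6] yaw -0.3
blob px [251. 256.] z 106.1 xy [547.3 158.4] LxW [74.5 16.6] yaw -1.7
go (554.6, 158.5, 90, -2.3) offset [ 0.04 -0.2   7.44] rot [ 0.  -0.  -0.1] rows 2 t 17.3
```

```bash
python3 -c "
from h import *
c=pickle.load(open('w9.pkl','rb'));save(c,'w9.png',2.5,(150,120,400,350))"
```

```text
(no output)
```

View pics/w9.png

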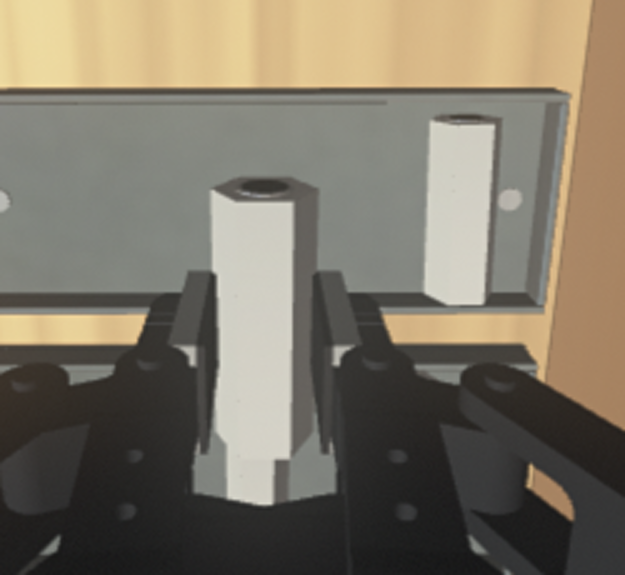

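Mid_b is held level at (263,330) in the crop, and mid_a is at (463,210). The lighter strip below it is long_b in the background.

Request:
step_arm:
  plan:
    - {"offset":[0,-0.2,3],"rot":[0,0,0],"gripper":1.8}
    - {"offset":[0,-0.2,5.5],"rot":[0,0,0],"gripper":1.8}
    - {"offset":[0,-0.2,6.7],"rot":[0,0,0],"gripper":1.8}
    - {"offset":[0,-0.2,7.1],"rot":[0,0,0],"gripper":1.8}
    - {"offset":[0,-0.2,7.3],"rot":[0,0,0],"gripper":1.8}
    - {"offset":[0,-0.2,7.35],"rot":[0,0,0],"gripper":1.8}
    - {"offset":[0,-0.2,7.35],"rot":[0,0,0],"gripper":1.8}
    - {"offset":[0,-0.2,7.35],"rot":[0,0,0],"gripper":1.8}

```text
time_s: 18.1
eef_pos: [554.2, 159.9, 91.5]
ee_rot: [-0.0, 1.0, -0.02, 0.001]
force: [0.6, 0.6, -1.1]
grip_width: 0.241
grip_force: 39.6
```

Request:
step_arm:
  plan:
    - {"offset":[0,0,0.05],"rot":[0,0,0],"gripper":1.8}
    - {"offset":[0,0,0.1],"rot":[0,0,0],"gripper":1.8}
    - {"offset":[0,0,0.12],"rot":[0,0,0],"gripper":1.8}
    - {"offset":[0,0,0.12],"rot":[0,0,0],"gripper":1.8}

```text
time_s: 18.5
eef_pos: [554.0, 159.9, 90.1]
ee_rot: [-0.0, 1.0, -0.02, 0.0]
force: [-1.9, -0.5, 5.7]
grip_width: 0.238
grip_force: 40.1
```

Request:
step_arm:
  plan:
    - {"offset":[0,0,0.05],"rot":[0,0,0],"gripper":3.6}
    - {"offset":[0,0,0.05],"rot":[0,0,0],"gripper":3.6}
    - {"offset":[0,0,0.05],"rot":[0,0,0],"gripper":3.6}
    - {"offset":[0,0,0],"rot":[0,0,0],"gripper":3.6}
    - {"offset":[0,0,-2],"rot":[0,0,0],"gripper":3.6}
    - {"offset":[0,0,-6],"rot":[0,0,0],"gripper":3.6}
    - {"offset":[0,0,-10],"rot":[0,0,0],"gripper":3.6}
    - {"offset":[0,0,-10],"rot":[0,0,0],"gripper":3.6}

```text
time_s: 19.3
eef_pos: [555.7, 160.1, 195.0]
ee_rot: [-0.001, 1.0, -0.02, 0.005]
force: [0.0, -0.1, -0.1]
grip_width: 0.42
grip_force: 0.0
```

Run:
```python
from h import *
s=sense(); print(s['eef_pos']); go(442,-107,180,-80)
c=cam('wrist'); pickle.dump(c,open('w10.pkl','wb')); pillars(c,zs=(8,130))
```

```text
[555.7368845  160.09184714 194.95698355]
go (442, -107, 180, -80) offset [-10.3   27.15   1.36] rot [-0.4 -0.4 77.7] rows 10 t 19.3
blob px [253.  73.] z 31.7 xy [659.4 156.6] LxW [40.2 17. ] yaw -2.9
blob px [322.  75.] z 31.4 xy [656.2 102.1] LxW [40.8 19.9] yaw -0.4
blob px [327. 198.] z 31.6 xy [552.2  94.6] LxW [60.8 20.3] yaw -0.4
blob px [253. 200.] z 31.8 xy [552.4 161.8] LxW [61.6 17. ] yaw -1.9
blob px [253. 291.] z 31.9 xy [458.7 164.7] LxW [69.9 17.4] yaw -2.8
```

Request:
step_arm:
  plan:
    - {"offset":[-10.3,27.1,1.4],"rot":[0,0,77.7],"gripper":4.5}
    - {"offset":[-10.3,27.1,1.4],"rot":[0,0,77.7],"gripper":4.5}
    - {"offset":[-10.3,27.1,1.4],"rot":[0,0,77.7],"gripper":4.5}
    - {"offset":[-10.3,27.1,1.4],"rot":[0,0,77.7],"gripper":4.5}
    - {"offset":[-10.3,27.1,1.4],"rot":[0,0,77.7],"gripper":4.5}
    - {"offset":[-10.3,27.1,1.4],"rot":[0,0,77.7],"gripper":4.5}
    - {"offset":[-10.3,27.1,1.4],"rot":[0,0,77.7],"gripper":4.5}
    - {"offset":[-10.3,27.1,1.4],"rot":[0,0,77.7],"gripper":4.5}
    - {"offset":[-10.3,27.1,1.4],"rot":[0,0,77.7],"gripper":4.5}
    - {"offset":[-10.3,27.1,1.4],"rot":[0,0,77.7],"gripper":4.5}
    - {"offset":[-10.3,27.1,1.4],"rot":[0,0,77.7],"gripper":4.5}
    - {"offset":[-10.3,27.1,1.4],"rot":[0,0,77.7],"gripper":4.5}

```text
time_s: 20.55
eef_pos: [439.9, -106.6, 175.3]
ee_rot: [0.0, 0.767, -0.642, -0.0]
force: [-0.0, -0.1, 0.3]
grip_width: 0.528
grip_force: 0.0
```

Request:
step_arm:
  plan:
    - {"offset":[0,0,0],"rot":[0,0,0],"gripper":4.5}
    - {"offset":[0,0,0],"rot":[0,0,0],"gripper":4.5}
    - {"offset":[0,0,0],"rot":[0,0,0],"gripper":4.5}

```text
time_s: 20.85
eef_pos: [440.0, -106.7, 175.6]
ee_rot: [0.0, 0.766, -0.643, 0.0]
force: [-0.3, 0.4, -0.9]
grip_width: 0.526
grip_force: 0.0
```

Run:
```python
from h import *
s=sense(); print(s['eef_pos'],s['dq'].round(3),s['joints'].round(2))
c=cam('wrist'); pickle.dump(c,open('w11.pkl','wb')); pillars(c);pillars(c,lo=190)
go(453,-171,76.5,-80)
```

```text
[ 440.04534744 -106.72608959  175.59420958] [-0.    -0.    -0.     0.002  0.002  0.004] [-0.5   0.31  1.87 -0.    0.96  2.47]
blob px [249. 122.] z 19.9 xy [ 454.7 -171.6] LxW [39.9 16.8] yaw -79.7
blob px [251. 123.] z 20.2 xy [ 452.6 -171.6] LxW [39.1 11.1] yaw -79.8
go (453, -171, 76.5, -80) offset [ 6.55 -0.16  9.91] rot [-0. -0.  0.] rows 3 t 20.9
```

Request:
step_arm:
  plan:
    - {"offset":[3.5,-0.2,2],"rot":[0,0,0],"gripper":4.5}
    - {"offset":[6.6,-0.2,5],"rot":[0,0,0],"gripper":4.5}
    - {"offset":[6.6,-0.2,7.5],"rot":[0,0,0],"gripper":4.5}
    - {"offset":[6.6,-0.2,9.2],"rot":[0,0,0],"gripper":4.5}
    - {"offset":[6.6,-0.2,9.8],"rot":[0,0,0],"gripper":4.5}
    - {"offset":[6.6,-0.2,9.9],"rot":[0,0,0],"gripper":4.5}
    - {"offset":[6.6,-0.2,9.9],"rot":[0,0,0],"gripper":1.8}
    - {"offset":[6.6,-0.2,9.9],"rot":[0,0,0],"gripper":1.8}
    - {"offset":[6.6,-0.2,9.9],"rot":[0,0,0],"gripper":1.8}
    - {"offset":[6.6,-0.2,9.9],"rot":[0,0,0],"gripper":1.8}
    - {"offset":[6.6,-0.2,9.9],"rot":[0,0,0],"gripper":1.8}
    - {"offset":[6.6,-0.2,9.9],"rot":[0,0,0],"gripper":1.8}

```text
time_s: 22.1
eef_pos: [453.9, -171.5, 77.7]
ee_rot: [-0.0, 0.766, -0.643, 0.001]
force: [-1.2, 1.4, 6.9]
grip_width: 0.244
grip_force: 39.4
```

```bash
python3 -c "
from h import *
s=sense(); print(s['eef_pos'],s['force']); go(661,203.5,165,-2.3)"
```

```text
[ 453.87798291 -171.52409029   77.65286677] [-1.18072642  1.43622061  6.90984855]
go (661, 203.5, 165, -2.3) offset [-33.33 -26.92  -8.74] rot [ -0.   -0.1 -77.7] rows 10 t 22.1
```

Request:
step_arm:
  plan:
    - {"offset":[0,0,-3],"rot":[0,0,0],"gripper":1.8}
    - {"offset":[0,0,-7],"rot":[0,0,0],"gripper":1.8}
    - {"offset":[-33.5,-26.9,-8.8],"rot":[0,0,-77.7],"gripper":1.8}
    - {"offset":[-33.5,-26.9,-8.8],"rot":[0,0,-77.7],"gripper":1.8}
    - {"offset":[-33.5,-26.9,-8.8],"rot":[0,0,-77.7],"gripper":1.8}
    - {"offset":[-33.5,-26.9,-8.8],"rot":[0,0,-77.7],"gripper":1.8}
    - {"offset":[-33.5,-26.9,-8.8],"rot":[0,0,-77.7],"gripper":1.8}
    - {"offset":[-33.5,-26.9,-8.8],"rot":[0,0,-77.7],"gripper":1.8}
    - {"offset":[-33.5,-26.9,-8.8],"rot":[0,0,-77.7],"gripper":1.8}
    - {"offset":[-33.5,-26.9,-8.8],"rot":[0,0,-77.7],"gripper":1.8}
    - {"offset":[-33.5,-26.9,-8.8],"rot":[0,0,-77.7],"gripper":1.8}
    - {"offset":[-33.5,-26.9,-8.8],"rot":[0,0,-77.7],"gripper":1.8}

```text
time_s: 23.3
eef_pos: [660.8, 208.8, 164.6]
ee_rot: [-0.0, 1.0, -0.016, 0.001]
force: [-0.1, 0.8, -0.5]
grip_width: 0.24
grip_force: 39.6
```

Request:
step_arm:
  plan:
    - {"offset":[0,0,0],"rot":[0,0,0],"gripper":1.8}
    - {"offset":[0,0,0],"rot":[0,0,0],"gripper":1.8}
    - {"offset":[0,0,0],"rot":[0,0,0],"gripper":1.8}

```text
time_s: 23.6
eef_pos: [660.2, 204.0, 164.9]
ee_rot: [0.0, 1.0, -0.021, 0.0]
force: [-0.2, 0.2, 0.2]
grip_width: 0.246
grip_force: 39.6
```

Run:
```python
from h import *
s=sense(); print(s['eef_pos'],s['grip_width'])
c=cam('wrist'); pickle.dump(c,open('w12.pkl','wb')); pillars(c,zs=(8,130))
go(661,205,91,-2.3)
```

```text
[660.23380676 203.99362259 164.94621944] 0.2458329587340486
blob px [12. 92.] z 35.2 xy [756.1 368.4] LxW [64.  14.6] yaw -16.9
blob px [312. 203.] z 31.6 xy [660.9 157.8] LxW [41.6 19.7] yaw -2.3
blob px [382. 205.] z 31.4 xy [657.3 102.8] LxW [41.7 22.4] yaw -0.3
blob px [251. 253.] z 107.1 xy [659.2 205.5] LxW [43.3 16.3] yaw -1.8
go (661, 205, 91, -2.3) offset [ 0.07 -0.09  7.4 ] rot [ 0.  -0.  -0.1] rows 2 t 23.6
```

Request:
step_arm:
  plan:
    - {"offset":[0.05,-0.2,3],"rot":[0,0,0],"gripper":1.8}
    - {"offset":[0.05,-0.2,5.5],"rot":[0,0,0],"gripper":1.8}
    - {"offset":[0.05,-0.2,6.7],"rot":[0,0,0],"gripper":1.8}
    - {"offset":[0.05,-0.2,7.2],"rot":[0,0,0],"gripper":1.8}
    - {"offset":[0.05,-0.2,7.4],"rot":[0,0,0],"gripper":1.8}
    - {"offset":[0.05,-0.2,7.45],"rot":[0,0,0],"gripper":1.8}
    - {"offset":[0.05,-0.2,7.45],"rot":[0,0,0],"gripper":1.8}
    - {"offset":[0.05,-0.2,7.45],"rot":[0,0,0],"gripper":1.8}

```text
time_s: 24.45
eef_pos: [661.2, 207.2, 90.9]
ee_rot: [-0.0, 1.0, -0.02, 0.001]
force: [-0.7, 0.4, 0.3]
grip_width: 0.244
grip_force: 39.6
```

Request:
step_arm:
  plan:
    - {"offset":[0,0,0.05],"rot":[0,0,0],"gripper":1.8}
    - {"offset":[0,0,0.1],"rot":[0,0,0],"gripper":1.8}
    - {"offset":[0,0,0.12],"rot":[0,0,0],"gripper":1.8}
    - {"offset":[0,0,0.12],"rot":[0,0,0],"gripper":1.8}

```text
time_s: 24.85
eef_pos: [661.1, 207.1, 89.7]
ee_rot: [-0.0, 1.0, -0.02, 0.0]
force: [-2.6, -0.8, 4.9]
grip_width: 0.243
grip_force: 40.1
```

Contact felt, so I'll release and retreat high over the robot side for a final look.

Request:
step_arm:
  plan:
    - {"offset":[0,0,0.05],"rot":[0,0,0],"gripper":3.4}
    - {"offset":[0,0,0.05],"rot":[0,0,0],"gripper":3.4}
    - {"offset":[0,0,0.05],"rot":[0,0,0],"gripper":3.4}
    - {"offset":[0,0,0],"rot":[0,0,0],"gripper":3.4}
    - {"offset":[0,0,-2],"rot":[0,0,0],"gripper":3.4}
    - {"offset":[0,0,-6],"rot":[0,0,0],"gripper":3.4}
    - {"offset":[-5,1,-10],"rot":[0,0,0],"gripper":3.4}
    - {"offset":[-10,2,-14],"rot":[0,0,0],"gripper":3.4}
    - {"offset":[-15,4,-18],"rot":[0,0,0],"gripper":3.4}
    - {"offset":[-19,5,-18],"rot":[0,0,0],"gripper":3.4}
    - {"offset":[-19,5,-18],"rot":[0,0,0],"gripper":3.4}
    - {"offset":[-19,5,-18],"rot":[0,0,0],"gripper":3.4}

```text
time_s: 26.05
eef_pos: [466.8, 164.6, 271.0]
ee_rot: [-0.0, 1.0, -0.02, 0.001]
force: [0.1, -0.1, -1.1]
grip_width: 0.395
grip_force: 0.0
```

Request:
step_arm:
  plan:
    - {"offset":[-6,0,0],"rot":[0,0,0],"gripper":3.4}
    - {"offset":[-6,0,0],"rot":[0,0,0],"gripper":3.4}
    - {"offset":[-6,0,0],"rot":[0,0,0],"gripper":3.4}
    - {"offset":[-6,0,0],"rot":[0,0,0],"gripper":3.4}
    - {"offset":[-6,0,0],"rot":[0,0,0],"gripper":3.4}

```text
time_s: 26.55
eef_pos: [410.3, 167.2, 268.9]
ee_rot: [-0.0, 1.0, -0.02, 0.0]
force: [0.8, -0.0, 0.3]
grip_width: 0.398
grip_force: 0.0
```

Run:
```python
from h import *
s=sense(); print(s['eef_pos'],s['time_s'])
c=cam('wrist'); pillars(c,zs=(8,60)); save(c,'w13.png',1.5)
```

```text
[410.29434053 167.22780309 268.89255378] 26.55
blob px [320.  40.] z 31.3 xy [551.2  94.8] LxW [61.1 20.8] yaw -0.5
blob px [254.  42.] z 31.5 xy [551.9 162.7] LxW [61.4 17.7] yaw -1.9
blob px [254. 143.] z 31.6 xy [450.1 165.9] LxW [80.  17.5] yaw -1.9
blob px [304. 143.] z 31.5 xy [447.7 110.6] LxW [80.8 19.5] yaw 1.0
blob px [ 48. 225.] z 14.6 xy [359.3 436.7] LxW [84.3 26.6] yaw 20.2
```

View pics/w13.png

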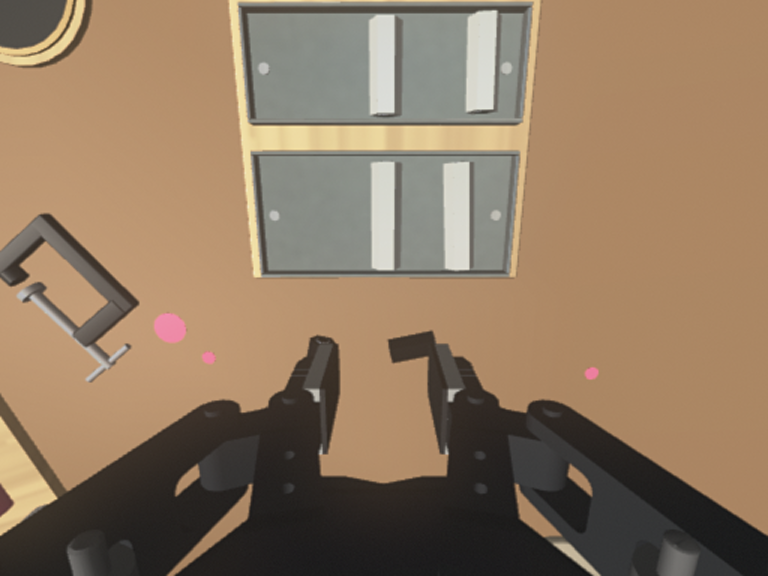

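Both near trays hold two square, flat pillars each: (383,65) and (482,62) in the medium tray, (383,215) and (457,215) in the long. Next I'll check the short tray and the other things with the top camera.

Run:
```python
from h import *
a=pickle.load(open('top.pkl','rb')); c=cam('top'); pillars(c)
for n,p in(('tin',(555,374)),('tape',(636,287)),('brush',(505,245)),('cup',(442,188)),('clamp',(150,350)),('screw',(647,420)),('sleeve',(175,225)),('blk',(275,404))):
    u,v=int(p[0]/1.55),int(p[1]/1.55); s=np.s_[v-14:v+14,u-14:u+14]
    print(n,np.abs(a['color'][s].astype(int)-c['color'][s]).mean().round(1))
m=((cv2.cvtColor(c['color'],cv2.COLOR_RGB2HSV)[:,:,2]>150)).astype(np.uint8)
save(c,'top2.png',4,(150,125,250,250))
```

```text
blob px [110. 143.] z 15.8 xy [655.1 467.7] LxW [96.2 95.8] yaw -77.0
blob px [210. 223.] z 32.0 xy [449.3 110.7] LxW [80.2 17.4] yaw 0.9
blob px [358. 241.] z 23.2 xy [ 465.8 -311.6] LxW [41.  39.2] yaw 52.5
tin 3.2
tape 2.9
brush 3.1
cup 3.2
clamp 20.6
screw 2.9
sleeve 2.7
blk 45.7
```

View pics/top2.png

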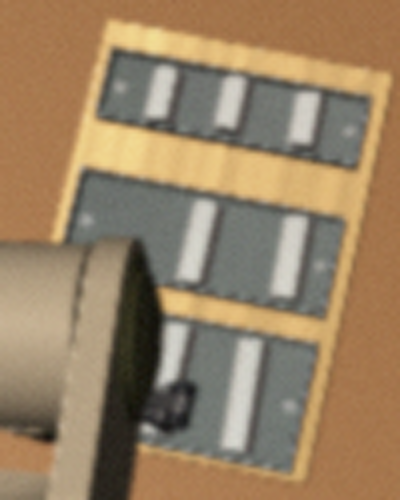

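The short tray now holds three pillars in a row at (163,95), (232,103) and (305,118). The other things on the bench match the first picture; the clamp and the black pieces differ only because the arm covers them, and the wrist view shows both in place.

```bash
python3 -c "
from rig import *
print(finish_job())"
```

```text
the job is handed in; nothing more can be done
None
```

I handed the job in at about 27 s: the last camera views show all four pillars lying flat in a row in their own trays, with nothing else on the bench seen to have moved. The three pillars that were already put away were left as found, 2–3° off square.

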